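Count to the third lane and push the jar in

TASK

Run a fingertip along the front of the chrome divider rack from its left-hand end (as the robot sees it), touching the first, second and third dividers in turn to count the gaps. Then push the jar that stands alone in front of the rack along the counter into the third gap, until it is fully home against the jar behind it. Only push it, do not pick it up; keep it upright, and leave the other jars and the things around as they are.

Things in the scene. Friction and masses are not known exactly. Their poses are not given: they have to be found in the camera images.
- jar: the jar to push: round jar of dark jam with a paper label and a white lid, 53 mm across up to 47 mm height (lid 50 mm), 68 mm tall, about 0.2 kg, standing alone on the bare counter in front of the rack, on the robot's side; origin at the centre of its underside, z up; yaw means nothing. It slides under 1 to 3 N and may tip if pushed near the lid: push below half height
- rack: chrome divider rack fixed to the counter: 7 tube hoops (dividers) at 68 mm pitch make 6 gaps, each 60 mm wide, open on top and to the robot, floored by the bare counter (no step). Origin on the counter at the middle front post; x into the gaps, away from the robot; y to the left-hand end. Back rail's near face at x = 116 mm. Jars stand inside, at x = 88 mm in each gap and at 33 mm in gaps 4 and 6
- divider1: first divider from the left-hand end: chrome hoop of 8 mm round tube, fixed and rigid; front post at the origin (on the counter), top bar running 120 mm along +x, its upper side 55 mm above the counter, corner rounded 12 mm; a lower bar at 22 mm. Axes as the rack's; y = 204 mm on the rack
- divider2: second divider from the left-hand end: chrome hoop of 8 mm round tube, fixed and rigid; front post at the origin (on the counter), top bar running 120 mm along +x, its upper side 55 mm above the counter, corner rounded 12 mm; a lower bar at 22 mm. Axes as the rack's; y = 136 mm on the rack
- divider3: third divider from the left-hand end: chrome hoop of 8 mm round tube, fixed and rigid; front post at the origin (on the counter), top bar running 120 mm along +x, its upper side 55 mm above the counter, corner rounded 12 mm; a lower bar at 22 mm. Axes as the rack's; y = 68 mm on the rack
- divider4: fourth divider from the left-hand end: chrome hoop of 8 mm round tube, fixed and rigid; front post at the origin (on the counter), top bar running 120 mm along +x, its upper side 55 mm above the counter, corner rounded 12 mm; a lower bar at 22 mm. Axes as the rack's; y = 0 mm on the rack
- back1: glass jar, same make as 'jar', 53 mm across, 68 mm tall, origin at the centre of its underside; stands at the back of the first gap from the left, against the back rail; loose
- back2: glass jar, same make as 'jar', 53 mm across, 68 mm tall, origin at the centre of its underside; stands at the back of the second gap from the left, against the back rail; loose
- back3: glass jar, same make as 'jar', 53 mm across, 68 mm tall, origin at the centre of its underside; stands at the back of the third gap from the left, against the back rail; loose
- back4: glass jar, same make as 'jar', 53 mm across, 68 mm tall, origin at the centre of its underside; stands at the back of the fourth gap from the left, against the back rail; loose
- back5: glass jar, same make as 'jar', 53 mm across, 68 mm tall, origin at the centre of its underside; stands at the back of the fifth gap from the left, against the back rail; loose
- back6: glass jar, same make as 'jar', 53 mm across, 68 mm tall, origin at the centre of its underside; stands at the back of the sixth gap from the left, against the back rail; loose
- front4: another such jar, standing in the front of the fourth gap from the left; loose
- front6: another such jar, standing in the front of the sixth gap from the left; loose
- tin: bystander: flat round fish tin, 85 mm across, 34 mm tall, origin at the centre of its underside; loose, to one side of the counter
- tape: bystander: roll of brown packing tape lying flat, 90 mm across, 48 mm tall, origin at the centre of its underside; loose, to one side of the counter
- knife: bystander: closed carton knife, about 145 x 26 x 18 mm, lying left of the rack, origin under its middle, x along it; loose
Mind the look-alikes: they are no part of the job. Leave any purple look-alike of the jar alone. Leave any turquoise look-alike of the back3 alone.

How it is judged:
By the outcome, as a careful person would: the job done as asked, in the order asked, and still so for the second after the job is handed in, with the robot touching nothing.
It also fails if it takes over 69 s, if anything falls off the work surface, if the arm or the gripper's body presses on something with over 40 N, if the wrist force passes 120 N, or if a joint passes its speed limit or range.

ROBOT

A 6-joint arm with a two-finger parallel gripper is mounted at the origin on the work surface. World frame = base frame: x ahead of the robot, y to its left, z up, the work surface at z = 0. Lengths are in mm, angles in degrees, forces in N, time in s.
With the tool pointing down it reaches from about 400 to 825 mm from the base axis. Payload 7 kg.
Tool frame: the origin (TCP) lies midway between the tips of the shut fingers; the grasp point (between the pads) lies 19 mm behind it (arm.pinch_z is the z of the grasp point in the tool frame, in mm); z points along the fingers, x is the direction in which the jaws open and shut, and the axes are right-handed (so a half turn about z gives the same grasp; the last joint's range is limited). The gripper opens to 88 mm and grips with 3 to 60 N. Pads are 19 mm wide; open, the fingers measure 130 mm over their backs; the gripper's body (78 mm by 193 mm) begins 47 mm behind the grasp point.
Start: joints at [83.944, 20.546, 0.682, 0, -70.136, -16.507], TCP at [259.004, 623.307, 226.561] pointing down, gripper open.
Joint ranges: [-176.03, 176.03], [-82.01, 121.73], [-58.28, 71.71], [-173.87, 95.51], [-174.79, -0.11], [-173.66, 173.66]. Speed limits (degrees/s): [136.94, 136.94, 172.46, 180, 180, 180].

INTERFACE

Orientations are given as a 3x3 rotation matrix whose columns are the frame's x, y, z axes.
In Python, from station import arm gives the robot as it stands. The module is installed in compiled form; this text tells all that it offers.
- The arm moves only by the tool arm_command, never from a script. Its argument "motion" is a list of rows, each an object with "offset": the shift along the world's x, y, z in m, a list of three; "turn": the turn about the world's z in degrees; "jaw": the finger opening in m, from 0 to 0.0876. A call has 1 to 10 rows; each row shifts and turns the commanded pose from where the row before left it; what a row does not reach is not made up. A row lasts 1/12 s, in which the tool goes at most 41.7 mm and 7.16 degrees, less where a joint would pass 70% of its speed; a pose out of reach is approached as far as the arm can. A call is refused whole if a number of a shift passes 0.0417 or a number of a turn 7.16, either way. A call with a gripper value outside its range is refused whole. The fingers move at their own pace and stop on an object; "force" is the grip in N (left out, the last holds). Time passes only in rows, so rows that do not move let the fingers close. It gives the time, the measured TCP pose, the force and the opening at its end, in the units of the state.
- arm.get_state(): the state, without advancing time (a new reading comes with each control period).
- arm.capture(name): name is "scene" or "top" or "wrist"; returns a dict with "pixels" (480x640x3 uint8, blue, green, red), "depth" (480x640 float32, mm along the optical axis (not along the pixel's ray), 0 where there is no reading), "vfov" (degrees; the focal length in pixels is half the picture's height over the tangent of half this angle, whatever the lens; pixels are square), "cx", "cy" (the principal point, pixels), "distortion" ([k1, k2, p1, p2, k3] as OpenCV has them; the pictures are not rectified), "R" (3x3) and "t" (3): a world point X has camera coordinates R X + t; the wrist camera has in their place "T_tool_cam" (4x4, takes a point from camera to tool coordinates, whose origin is the TCP and whose axes are the tool frame's). Camera axes: x right, y down, z forward; pixel columns grow to the right and rows downward; lengths in mm; the calibration is good to about 2 mm. A picture is of the moment at which its call begins: read the wrist's pose just before it.
- arm.close_job(): hands the job in, once; it reports no verdict.
Trained networks look in a picture, given as the dict that the camera call returned (one of the last four; its "shot" number tells which), for a name from the list of things; names that differ only in an ending like _2 or _b are one class to them, and where a whole thing is asked for, a point or a joint stands for the part that bears it (a point fixed in the world has none). Each returns a list of dicts, best first, with "score" (0 to 1); they miss things now and then, are a little off and sometimes report something else, mostly with a low value. They report only what shows in the picture. A call takes as long as a camera call. They do not tell look-alikes from the thing itself.
- arm.spot_in(picture, label): "point" ([row, column] in pixels, amid what is visible of it).
- arm.silhouettes(picture, label): "region" (480x640 bool, what is visible of it) and "point" ([row, column] in pixels, amid what is visible of it).
The state is a dict: "time": time; "joint_positions": joint angles; "qd": joint speeds; "tau": joint torques, N m; "eef_pos": TCP position; "ee_rot": TCP orientation; "ft_force": force on the tool from outside, world axes, zero at the start; "wrist_torque": the same for the moment, N m; "grip_width": finger opening in mm.
Only numpy, scipy, OpenCV 4.12 (cv2) and the standard library are available. Lean on these libraries where they do the work, as an engineer would, in place of code of your own. Each camera call takes 0.05 s, during which the arm holds its last target. There are 200 camera calls.

## Working session

There is one attempt and no reset: what is moved stays moved. The work goes in short steps, Python scripts to look and compute and a tool call to move; the robot and the scene stay as the last step left them, time stands still between calls to the robot, and variables do not carry over. Pictures are saved under pics/ and viewed, about 8 in all and at most 12, crops included, and the job is handed in when it is done.

Besides the shell and the picture viewer there is one more tool, called after "Call:" as a command line: name --argument value ..., lists and objects as JSON in quotes. arm_command: Moves the arm, as the interface text tells. Its arguments: {"type":"object","properties":{"motion":{"type":"array","items":{"type":"object","properties":{"offset":{"type":"array","items":{"type":"number"}},"turn":{"type":"number"},"jaw":{"type":"number"}}}},"force":{"type":"number"}},"required":["motion"]}

```bash
mkdir -p pics; cat > h.py <<'E'
import numpy as np, cv2
from station import arm
def K(p):
    f=240/np.tan(np.radians(p["vfov"])/2); return np.array([[f,0,p["cx"]],[0,f,p["cy"]],[0,0,1]])
def world(p,r,c,d=None):
    "pixel -> world with depth (mm)"
    r=int(round(r));c=int(round(c))
    if d is None:
        w=p["depth"][max(r-2,0):r+3,max(c-2,0):c+3]; w=w[w>0]; d=np.median(w) if len(w) else np.nan
    u=cv2.undistortPoints(np.array([[[c,r]]],float),K(p),np.array(p["distortion"],float))[0,0]
    return np.array(p["R"]).T@(np.array([u[0]*d,u[1]*d,d])-np.array(p["t"]))
def cloud(p):
    c,r=np.meshgrid(np.arange(640.),np.arange(480.))
    u=cv2.undistortPoints(np.stack([c.ravel(),r.ravel()],1)[:,None],K(p),np.array(p["distortion"],float))[:,0]
    d=p["depth"].ravel().astype(float)
    X=np.stack([u[:,0]*d,u[:,1]*d,d],1)
    W=(X-np.array(p["t"]))@np.array(p["R"]); W[d<=0]=np.nan
    return W.reshape(480,640,3)
def proj(p,X):
    rv=cv2.Rodrigues(np.array(p["R"],float))[0]
    return cv2.projectPoints(np.array(X,float).reshape(-1,1,3),rv,np.array(p["t"],float),K(p),np.array(p["distortion"],float))[0][:,0]
E
cat > a.py <<'E'
from h import *
np.set_printoptions(precision=1,suppress=True)
s=arm.get_state(); print(s["time"],s["eef_pos"],s["ee_rot"],s["grip_width"],s["ft_force"])
for n in("scene","top"):
    p=arm.capture(n); cv2.imwrite(f"pics/{n}0.png",p["pixels"])
    print(n,"cam",-np.array(p["R"]).T@np.array(p["t"]))
    for l in("jar","rack","divider1","back3","tin","tape","knife"):
        print(l,[(round(q["score"],2),np.round(q["point"]),world(p,*q["point"])) for q in arm.spot_in(p,l)][:12])
E
python3 a.py
```

```text
0.0 [258.8 622.9 225.6] [[-0.4 -0.9 -0. ]
 [-0.9  0.4 -0. ]
 [ 0.  -0.  -1. ]] 87.54562774249641 [ 0.5 -0.  -0.5]
scene cam [1102.3  578.   783.7]
jar [(0.61, array([172., 319.]), array([509.7, -62. ,  63.7])), (0.61, array([161., 348.]), array([423.5, -59.6,  48. ]))]
rack [(0.8, array([267., 300.]), array([709.9, 102. ,  54.5]))]
divider1 [(0.85, array([238., 297.]), array([648.5,  22.6,  25. ])), (0.78, array([306., 369.]), array([664.8, 233.2,  24. ])), (0.76, array([274., 354.]), array([629.9, 162. ,  20.9])), (0.73, array([261., 316.]), array([686.5, 119.4,  67.2]))]
back3 [(0.9, array([238., 266.]), array([716. ,  13.8,  67.3])), (0.9, array([293., 235.]), array([833.5,  72.3,  59.6])), (0.78, array([203., 220.]), array([ 722.7, -124.5,   67.6])), (0.69, array([298., 346.]), array([706.3, 215.1,  68. ])), (0.65, array([220., 242.]), array([719.9, -55.2,  67.6])), (0.6, array([260., 289.]), array([719.4,  83.4,  65.7]))]
tin [(0.96, array([136., 273.]), array([ 474.1, -262.4,   35.6]))]
tape [(0.8, array([267., 468.]), array([481.4, 309.8,  46.7]))]
knife [(0.93, array([345., 4
[... 481 characters left out ...]
8, 162.4,  51.3]))]
back3 [(0.8, array([161., 334.]), array([807. ,  64.9,  67.5])), (0.78, array([207., 363.]), array([699. ,  -3.2,  67.4])), (0.71, array([204., 391.]), array([707. , -66.3,  67.9])), (0.65, array([201., 422.]), array([ 715.4, -136.2,   67.5])), (0.63, array([208., 304.]), array([694.4, 130.7,  66.1])), (0.6, array([210., 276.]), array([688.3, 194.1,  66.9])), (0.59, array([209., 335.]), array([693.3,  60.2,  66.7])), (0.21, array([223., 423.]), array([ 664.6, -138. ,   66.9]))]
tin [(0.59, array([319., 490.]), array([ 456.4, -289.5,   32.8]))]
tape [(0.55, array([312., 220.]), array([458.1, 322.9,   1.2]))]
knife [(0.64, array([255., 192.]), array([588.3, 393.5,  16.7]))]
```

```bash
python3 - <<'E'
import cv2
a=cv2.imread("pics/scene0.png");b=cv2.imread("pics/top0.png")
cv2.imwrite("pics/v1.png",cv2.resize(a[90:400,150:560],None,fx=1.9,fy=1.9,interpolation=cv2.INTER_CUBIC))
cv2.imwrite("pics/v2.png",cv2.resize(b[140:380,170:530],None,fx=2.2,fy=2.2,interpolation=cv2.INTER_CUBIC))
E
```

```text
(no output)
```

View pics/v1.png

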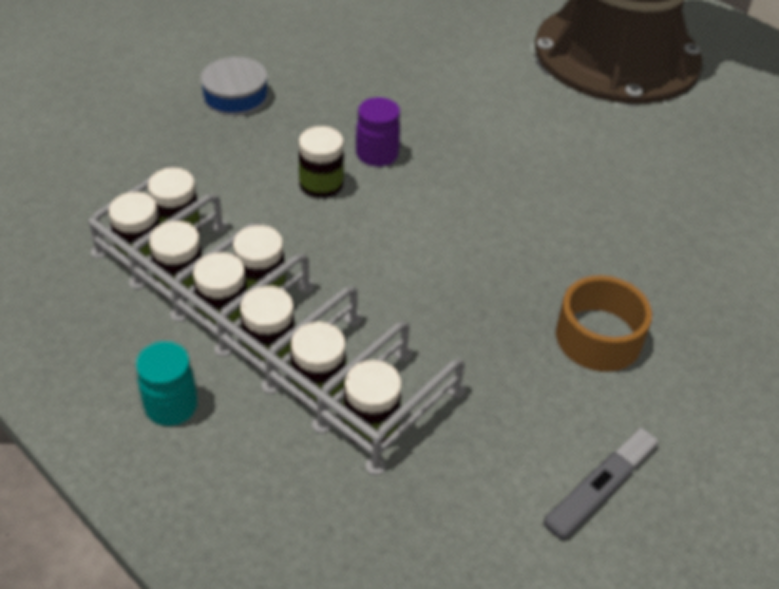

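View pics/v2.png

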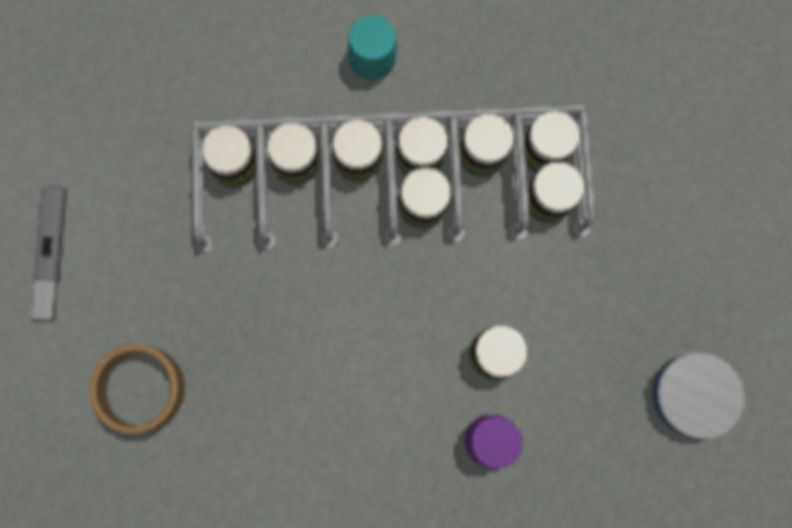

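Target candidates: the white-lid jar at top (298,396) / scene (172,319), and the purple look-alike at top (341,397), scene (161,348). The white-lid one stands alone with dark jam and a label, so it's the target. The turquoise jar (top 161,334) is behind the rack. Next, exact positions from the clouds.

```bash
cat > m.py <<'E'
from h import *
np.set_printoptions(precision=1,suppress=True)
def lids(p):
    W=cloud(p); z=W[...,2]
    m=((z>61)&(z<76)).astype(np.uint8); m=cv2.morphologyEx(m,cv2.MORPH_OPEN,np.ones((3,3),np.uint8))
    n,L,S,C=cv2.connectedComponentsWithStats(m)
    for i in range(1,n):
        if S[i,4]<60: continue
        P=W[L==i]; (cx,cy),r=cv2.minEnclosingCircle(P[:,:2].astype(np.float32))
        print(S[i,4],"mean",P.mean(0),"circ",cx,cy,r,"px",C[i],p["pixels"][L==i].mean(0))
    return W
if __name__=="__main__":
    for n in("top","scene"):
        p=arm.capture(n); print(n); W=lids(p); np.save(n+".npy",W)
        # tube top bars: z 44..60 in the rack region, in front of the back rail
        z=W[...,2]; m=(z>44)&(z<58)&(W[...,0]>600)&(W[...,0]<770)&(W[...,1]>-220)&(W[...,1]<280)
        P=W[m]
        # rack yaw/offset fit: bars lie on lines y' = k*68
        best=None
        for yaw in np.arange(-12,12,.25):
            c,s=np.cos(np.radians(yaw)),np.sin(np.radians(yaw)); yp=-s*P[:,0]+c*P[:,1]
            v=np.exp(2j*np.pi*yp/68).mean()
            if best is None or abs(v)>best[0]: best=(abs(v),yaw,np.angle(v)*68/2/np.pi)
        print("yaw,phase",best)
        c,s=np.cos(np.radians(best[1])),np.sin(np.radians(best[1])); xp=c*P[:,0]+s*P[:,1]; yp=-s*P[:,0]+c*P[:,1]
        for k in range(-6,7):
            q=abs(yp-best[2]-68*k)<8
            if q.sum()>8: print(k,q.sum(),"y'",np.median(yp[q]),"x' range",np.percentile(xp[q],[2,98]),"z",np.percentile(P[q,2],90))
E
python3 m.py
```

```text
top
356 mean [818.   53.8  66.8] circ 818.4794311523438 53.78729248046875 25.177141189575195 px [338.9 156.7] [133.  138.2  61.4]
375 mean [ 716.3 -135.3   67. ] circ 716.8426513671875 -136.10316467285156 25.23403549194336 px [421.5 200.7] [196.  207.4 210.2]
360 mean [708.1  -0.7  67. ] circ 708.8052978515625 -0.4735790491104126 25.315032958984375 px [361.9 203.1] [195.5 207.6 211.3]
371 mean [712.  -67.9  67. ] circ 713.1216430664062 -68.12078094482422 25.337512969970703 px [391.7 202. ] [195.7 207.4 210.4]
364 mean [703.6  67.   66.8] circ 704.121826171875 67.18561553955078 25.592607498168945 px [332.1 204.5] [192.7 205.3 209.4]
364 mean [695.2 202.2  66.4] circ 695.653076171875 202.86318969726562 25.1155948638916 px [272.6 207.1] [185.8 198.  203.3]
355 mean [699.2 135.3  66.8] circ 699.5703125 134.81626892089844 24.69166374206543 px [302.  205.9] [190.  202.7 207.5]
377 mean [ 662.3 -138.9   67.1] circ 662.4729614257812 -139.25794982910156 24.92029571533203 px [423.4 224. ] [198.  209.3 211.4]
375 mean [653.3  -4.2  66.8] circ 654.371337890625 -3.938887596130371 24.9901676177978
[... 2675 characters left out ...]
97.  205.6  67.8] circ 695.281982421875 203.5846405029297 25.603548049926758 px [345.9 291.9] [197.7 214.  221. ]
yaw,phase (np.float64(0.4558329649657565), np.float64(-4.25), np.float64(9.7368394871355))
-2 26 y' -120.94773014947562 x' range [646.7 707.2] z 55.91750018539234
-1 241 y' -58.37057075184389 x' range [637.5 757.3] z 55.77654959190746
0 179 y' 9.108148726065565 x' range [633.  749.1] z 55.55918367345115
1 253 y' 77.91841458810964 x' range [618.2 739.1] z 55.92072225788061
2 278 y' 145.90172444575242 x' range [609.1 730. ] z 55.35149285014959
3 290 y' 214.1107087313422 x' range [600.  719.5] z 55.45055132312039
4 326 y' 281.4717749681305 x' range [588.7 709.7] z 56.048326249276485
```

```bash
cat >> h.py <<'E'
TH=np.radians(3.6); O=np.array([619,-12.5])
RR=np.array([[np.cos(TH),-np.sin(TH)],[np.sin(TH),np.cos(TH)]])
def rw(x,y): return RR@(O+np.array([x,y]))      # rack -> world
def wr(x,y): return RR.T@np.array([x,y])-O      # world -> rack
def st():
    s=arm.get_state(); e=s["eef_pos"]; r=np.array(s["ee_rot"])
    print("t %.2f"%s["time"],"tcp",np.round(e,1),"rack",np.round(wr(*e[:2]),1),"ang %.2f"%np.degrees(np.arctan2(r[1,0],r[0,0])),"tilt",np.round(r[:,2],3),"F",np.round(s["ft_force"],1),"w %.1f"%s["grip_width"],"J",np.round(s["joint_positions"],0))
E
python3 - <<'E'
from h import *
st()
print([ (n,np.round(wr(*v),1)) for n,v in dict(jar=(494,-80),purple=(404.5,-75.2),b1=(695.4,203),b2=(699.2,135.7),b3=(704.1,67.9),b4=(708.8,0)).items()])
for y in(204,136,68): print(rw(-30,y))
a=cv2.imread("pics/scene0.png")
cv2.imwrite("pics/v3.png",cv2.resize(a[125:210,280:380],None,fx=5,fy=5,interpolation=cv2.INTER_CUBIC))
E
```

```text
t 0.90 tcp [259.  623.3 226.6] rack [-321.4  618.3] ang -112.56 tilt [ 0. -0. -1.] F [ 0.1 -0.2 -0. ] w 87.5 J [ 84.  21.   1.   0. -70. -17.]
[('jar', array([-131. ,  -98.4])), ('purple', array([-220.,  -88.])), ('b1', array([ 87.8, 171.4])), ('b2', array([ 87.3, 104. ])), ('b3', array([88. , 36.1])), ('b4', array([ 88.4, -32. ]))]
[575.81335855 228.1057345 ]
[580.08311388 160.23991696]
[584.35286921  92.37409943]
```

View pics/v3.png

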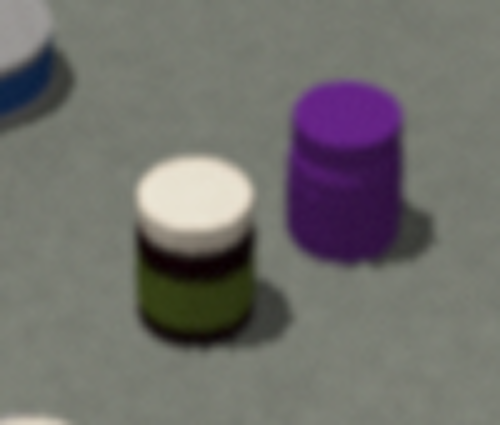

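The crop shows the white-lid jar with dark jam and a label (left, lid at 195,195), and the purple look-alike beside it (345,120). The white-lid one is the target. Now moving to the front of divider 1 with the fingers shut.

Call:
arm_command --motion '[{"offset":[0.0158,-0.0198,-0.003],"turn":2.6,"jaw":0},{"offset":[0.0158,-0.0198,-0.003],"turn":2.6,"jaw":0},{"offset":[0.0158,-0.0198,-0.003],"turn":2.6,"jaw":0},{"offset":[0.0158,-0.0198,-0.003],"turn":2.6,"jaw":0},{"offset":[0.0158,-0.0198,-0.003],"turn":2.6,"jaw":0},{"offset":[0.0158,-0.0198,-0.003],"turn":2.6,"jaw":0},{"offset":[0.0158,-0.0198,-0.003],"turn":2.6,"jaw":0},{"offset":[0.0158,-0.0198,-0.003],"turn":2.6,"jaw":0},{"offset":[0.0158,-0.0198,-0.003],"turn":2.6,"jaw":0},{"offset":[0.0158,-0.0198,-0.003],"turn":2.6,"jaw":0}]' --force 20

```text
time: 1.73
eef_pos: [417.7, 424.3, 196.6]
ee_rot: [[0.062, -0.998, 0.0], [-0.998, -0.062, 0.0], [-0.0, -0.0, -1.0]]
ft_force: [-0.0, 0.2, -0.2]
grip_width: 26.3
```

Call:
arm_command --motion '[{"offset":[0.0158,-0.0198,-0.003],"turn":0,"jaw":0},{"offset":[0.0158,-0.0198,-0.003],"turn":0,"jaw":0},{"offset":[0.0158,-0.0198,-0.003],"turn":0,"jaw":0},{"offset":[0.0158,-0.0198,-0.003],"turn":0,"jaw":0},{"offset":[0.0158,-0.0198,-0.003],"turn":0,"jaw":0},{"offset":[0.0158,-0.0198,-0.003],"turn":0,"jaw":0},{"offset":[0.0158,-0.0198,-0.003],"turn":0,"jaw":0},{"offset":[0.0158,-0.0198,-0.003],"turn":0,"jaw":0},{"offset":[0.0158,-0.0198,-0.003],"turn":0,"jaw":0},{"offset":[0.0158,-0.0198,-0.003],"turn":0,"jaw":0}]'

```text
time: 2.57
eef_pos: [575.7, 226.3, 166.6]
ee_rot: [[0.06, -0.998, 0.0], [-0.998, -0.06, 0.0], [-0.0, -0.0, -1.0]]
ft_force: [0.7, 0.4, -0.2]
grip_width: 0.2
```

Call:
arm_command --motion '[{"offset":[0,0,0],"turn":0,"jaw":0},{"offset":[0,0,0],"turn":0,"jaw":0}]'

```text
time: 2.73
eef_pos: [575.5, 226.1, 166.2]
ee_rot: [[0.058, -0.998, -0.001], [-0.998, -0.058, -0.0], [0.0, 0.001, -1.0]]
ft_force: [-0.7, -0.5, -0.4]
grip_width: 0.3
```

Call:
arm_command --motion '[{"offset":[0,0,-0.014]},{"offset":[0,0,-0.014]},{"offset":[0,0,-0.014]},{"offset":[0,0,-0.014]},{"offset":[0,0,-0.014]},{"offset":[0,0,-0.014]},{"offset":[0,0,-0.014]},{"offset":[0,0,-0.014]},{"offset":[0,0,-0.014]},{"offset":[0,0,-0.014]}]'

```text
validation failed for argument at $.mo...
```

Call:
arm_command --motion '[{"offset":[0.005,0.001,0]},{"offset":[0.004,0,0]},{"offset":[0.003,0,0]},{"offset":[0,0,0]}]'

```text
validation failed for argument at $.mo...
```

Call:
arm_command --motion '[{"offset":[0.001,0,0]},{"offset":[0.001,0,0]}]'

```text
validation failed for argument at $.mo...
```

Call:
arm_command --motion '[{"offset":[0.001,0,0]}]'

```text
validation failed for argument at $.mo...
```

```bash
python3 -c "
from h import *
st(); p=arm.capture('scene'); cv2.imwrite('pics/v4.png',cv2.resize(p['pixels'][150:390,200:520],None,fx=2.4,fy=2.4,interpolation=cv2.INTER_CUBIC)); st()"
```

```text
t 2.73 tcp [575.5 226.1 166.2] rack [-30.4 202. ] ang -86.70 tilt [-0.001 -0.    -1.   ] F [-0.7 -0.5 -0.4] w 0.3 J [ 40.  18. -12.  -0. -61.  54.]
t 2.78 tcp [575.1 226.9 166.4] rack [-30.7 202.8] ang -86.64 tilt [-0. -0. -1.] F [ 0.1  0.6 -0.4] w 0.4 J [ 40.  18. -12.  -0. -61.  54.]
```

All fields are needed in each row.

Call:
arm_command --motion '[{"offset":[0,0,-0.014],"turn":0,"jaw":0},{"offset":[0,0,-0.014],"turn":0,"jaw":0},{"offset":[0,0,-0.014],"turn":0,"jaw":0},{"offset":[0,0,-0.014],"turn":0,"jaw":0},{"offset":[0,0,-0.014],"turn":0,"jaw":0},{"offset":[0,0,-0.014],"turn":0,"jaw":0},{"offset":[0,0,-0.014],"turn":0,"jaw":0},{"offset":[0,0,-0.014],"turn":0,"jaw":0},{"offset":[0,0,-0.014],"turn":0,"jaw":0},{"offset":[0,0,-0.014],"turn":0,"jaw":0}]'

```text
time: 3.62
eef_pos: [574.6, 228.6, 26.4]
ee_rot: [[0.061, -0.998, 0.001], [-0.998, -0.061, 0.001], [-0.0, -0.001, -1.0]]
ft_force: [-1.7, 0.4, 0.6]
grip_width: 0.6
```

Call:
arm_command --motion '[{"offset":[0.005,0.001,0],"turn":0,"jaw":0},{"offset":[0.004,0,0],"turn":0,"jaw":0},{"offset":[0.003,0,0],"turn":0,"jaw":0},{"offset":[0,0,0],"turn":0,"jaw":0}]'

```text
time: 3.95
eef_pos: [588.4, 229.2, 27.8]
ee_rot: [[0.06, -0.998, 0.002], [-0.998, -0.06, 0.001], [-0.001, -0.002, -1.0]]
ft_force: [0.2, 0.3, 0.3]
grip_width: 0.1
```

Call:
arm_command --motion '[{"offset":[0.001,0,0],"turn":0,"jaw":0},{"offset":[0.001,0,0],"turn":0,"jaw":0}]'

```text
time: 4.12
eef_pos: [589.4, 228.5, 27.3]
ee_rot: [[0.06, -0.998, 0.001], [-0.998, -0.06, 0.001], [-0.001, -0.001, -1.0]]
ft_force: [-0.5, -0.9, 0.7]
grip_width: 0.5
```

Call:
arm_command --motion '[{"offset":[0.001,0,0],"turn":0,"jaw":0},{"offset":[0,0,0],"turn":0,"jaw":0}]'

```text
time: 4.28
eef_pos: [590.1, 228.3, 26.9]
ee_rot: [[0.06, -0.998, 0.0], [-0.998, -0.06, 0.0], [-0.0, -0.0, -1.0]]
ft_force: [-0.9, 0.9, 0.8]
grip_width: 0.5
```

Call:
arm_command --motion '[{"offset":[0.001,0,0],"turn":0,"jaw":0},{"offset":[0,0,0],"turn":0,"jaw":0}]'

```text
time: 4.45
eef_pos: [590.4, 228.3, 26.6]
ee_rot: [[0.06, -0.998, -0.001], [-0.998, -0.06, -0.0], [0.0, 0.001, -1.0]]
ft_force: [-4.0, 1.9, 3.4]
grip_width: 0.4
```

Call:
arm_command --motion '[{"offset":[0.001,0,0],"turn":0,"jaw":0},{"offset":[0,0,0],"turn":0,"jaw":0}]'

```text
time: 4.62
eef_pos: [590.6, 228.2, 26.6]
ee_rot: [[0.06, -0.998, -0.002], [-0.998, -0.06, -0.001], [0.0, 0.002, -1.0]]
ft_force: [-8.0, 2.5, 6.4]
grip_width: 0.3
```

Call:
arm_command --motion '[{"offset":[0.001,0,0],"turn":0,"jaw":0},{"offset":[0,0,0],"turn":0,"jaw":0}]'

```text
time: 4.78
eef_pos: [590.8, 228.2, 26.5]
ee_rot: [[0.06, -0.998, -0.003], [-0.998, -0.06, -0.001], [0.001, 0.003, -1.0]]
ft_force: [-11.9, 3.5, 8.1]
grip_width: 0.0
```

Call:
arm_command --motion '[{"offset":[0.001,0,0],"turn":0,"jaw":0},{"offset":[0,0,0],"turn":0,"jaw":0}]'

```text
time: 4.95
eef_pos: [590.9, 228.1, 26.5]
ee_rot: [[0.06, -0.998, -0.005], [-0.998, -0.06, -0.001], [0.001, 0.005, -1.0]]
ft_force: [-15.7, 3.6, 10.1]
grip_width: 0.4
```

Divider 1 is touched at x≈590.4. I'm backing off a little and running along to divider 2.

Call:
arm_command --motion '[{"offset":[-0.007,0,0],"turn":0,"jaw":0},{"offset":[0.0008,-0.0126,0],"turn":0,"jaw":0},{"offset":[0.0008,-0.0126,0],"turn":0,"jaw":0},{"offset":[0.0008,-0.0126,0],"turn":0,"jaw":0},{"offset":[0.0008,-0.0126,0],"turn":0,"jaw":0},{"offset":[0.0009,-0.0126,0],"turn":0,"jaw":0},{"offset":[0,-0.0049,0],"turn":0,"jaw":0},{"offset":[0,0,0],"turn":0,"jaw":0},{"offset":[0.002,0,0],"turn":0,"jaw":0},{"offset":[0.001,0,0],"turn":0,"jaw":0}]'

```text
time: 5.78
eef_pos: [594.6, 160.6, 26.7]
ee_rot: [[0.06, -0.998, 0.0], [-0.998, -0.06, 0.0], [-0.0, -0.0, -1.0]]
ft_force: [-0.4, 0.1, 0.6]
grip_width: 0.3
```

Call:
arm_command --motion '[{"offset":[0.001,0,0],"turn":0,"jaw":0},{"offset":[0,0,0],"turn":0,"jaw":0}]'

```text
time: 5.95
eef_pos: [594.7, 160.8, 26.4]
ee_rot: [[0.06, -0.998, -0.001], [-0.998, -0.06, -0.0], [0.0, 0.001, -1.0]]
ft_force: [-1.5, -0.2, 2.0]
grip_width: 0.4
```

Call:
arm_command --motion '[{"offset":[0.001,0,0],"turn":0,"jaw":0},{"offset":[0,0,0],"turn":0,"jaw":0}]'

```text
time: 6.12
eef_pos: [595.0, 160.6, 26.3]
ee_rot: [[0.06, -0.998, -0.002], [-0.998, -0.06, -0.0], [0.0, 0.002, -1.0]]
ft_force: [-6.5, 0.8, 3.7]
grip_width: 0.6
```

Call:
arm_command --motion '[{"offset":[0.001,0,0],"turn":0,"jaw":0},{"offset":[0,0,0],"turn":0,"jaw":0}]'

```text
time: 6.28
eef_pos: [595.2, 160.6, 26.2]
ee_rot: [[0.06, -0.998, -0.003], [-0.998, -0.06, -0.001], [0.001, 0.003, -1.0]]
ft_force: [-8.2, 1.5, 4.9]
grip_width: 0.3
```

Divider 2 is touched. Same again for divider 3.

Call:
arm_command --motion '[{"offset":[-0.006,0,0],"turn":0,"jaw":0},{"offset":[0.0008,-0.0126,0],"turn":0,"jaw":0},{"offset":[0.0008,-0.0126,0],"turn":0,"jaw":0},{"offset":[0.0008,-0.0126,0],"turn":0,"jaw":0},{"offset":[0.0008,-0.0126,0],"turn":0,"jaw":0},{"offset":[0.0009,-0.0126,0],"turn":0,"jaw":0},{"offset":[0,-0.0049,0],"turn":0,"jaw":0},{"offset":[0,0,0],"turn":0,"jaw":0},{"offset":[0.003,0,0],"turn":0,"jaw":0},{"offset":[0.001,0,0],"turn":0,"jaw":0}]'

```text
time: 7.12
eef_pos: [598.9, 92.3, 26.4]
ee_rot: [[0.06, -0.998, -0.001], [-0.998, -0.06, -0.001], [0.0, 0.001, -1.0]]
ft_force: [-3.4, -1.3, 1.8]
grip_width: 0.2
```

Call:
arm_command --motion '[{"offset":[0.001,0,0],"turn":0,"jaw":0},{"offset":[0,0,0],"turn":0,"jaw":0}]'

```text
time: 7.28
eef_pos: [599.1, 92.5, 26.2]
ee_rot: [[0.06, -0.998, -0.002], [-0.998, -0.06, -0.001], [0.001, 0.002, -1.0]]
ft_force: [-4.0, -0.5, 1.9]
grip_width: 0.5
```

Call:
arm_command --motion '[{"offset":[0.001,0,0],"turn":0,"jaw":0},{"offset":[0,0,0],"turn":0,"jaw":0}]'

```text
time: 7.45
eef_pos: [599.3, 92.5, 26.1]
ee_rot: [[0.06, -0.998, -0.004], [-0.998, -0.06, -0.001], [0.001, 0.004, -1.0]]
ft_force: [-7.2, -0.1, 5.6]
grip_width: 0.7
```

```bash
python3 -c "
from h import *
st(); p=arm.capture('scene'); cv2.imwrite('pics/v4.png',cv2.resize(p['pixels'][150:390,200:520],None,fx=2.4,fy=2.4,interpolation=cv2.INTER_CUBIC)); st()"
```

```text
t 7.45 tcp [599.3  92.5  26.1] rack [-15.1  67.2] ang -86.55 tilt [-0.004 -0.001 -1.   ] F [-7.2 -0.1  5.6] w 0.7 J [ 27.  26. -21.  -0. -43.  66.]
t 7.50 tcp [599.3  92.5  26.1] rack [-15.1  67.2] ang -86.55 tilt [-0.004 -0.001 -1.   ] F [-8.  -0.5  4.7] w 0.3 J [ 27.  26. -21.  -0. -43.  66.]
```

View pics/v4.png

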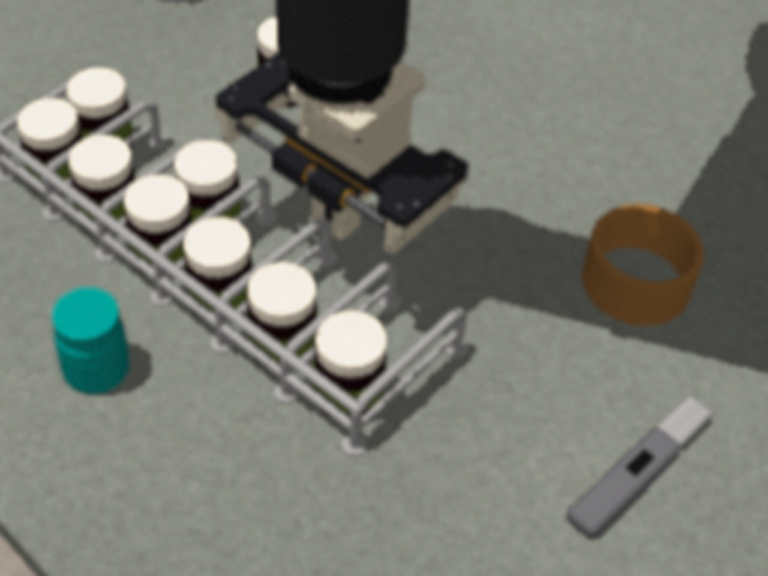

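Contact confirmed: the fingers are on divider 3's post, at about (318,240) in the picture, and nothing else has shifted. Next I lift, turn and go to the far side of the jar.

Call:
arm_command --motion '[{"offset":[-0.007,0,0],"turn":0,"jaw":0},{"offset":[-0.007,0,0.01],"turn":-7,"jaw":0},{"offset":[-0.007,0,0.021],"turn":-7,"jaw":0},{"offset":[-0.007,0,0.021],"turn":-7,"jaw":0},{"offset":[-0.007,0,0.021],"turn":-7,"jaw":0},{"offset":[-0.007,0,0.021],"turn":-7,"jaw":0}]'

```text
time: 8.0
eef_pos: [559.2, 93.2, 121.6]
ee_rot: [[-0.528, -0.849, 0.001], [-0.849, 0.528, 0.0], [-0.001, -0.001, -1.0]]
ft_force: [0.3, 0.1, -0.3]
grip_width: 0.4
```

Call:
arm_command --motion '[{"offset":[-0.0071,-0.0178,0],"turn":-7.04,"jaw":0.03},{"offset":[-0.0071,-0.0178,0],"turn":-7.04,"jaw":0.03},{"offset":[-0.0071,-0.0178,0],"turn":-7.04,"jaw":0.03},{"offset":[-0.0071,-0.0178,0],"turn":-7.04,"jaw":0.03},{"offset":[-0.0071,-0.0178,0],"turn":-7.04,"jaw":0.03},{"offset":[-0.0071,-0.0178,0],"turn":-7.04,"jaw":0.03},{"offset":[-0.0071,-0.0178,0],"turn":-7.04,"jaw":0.03},{"offset":[-0.0071,-0.0178,0],"turn":-7.04,"jaw":0.03},{"offset":[-0.0071,-0.0178,0],"turn":-7.04,"jaw":0.03},{"offset":[-0.0071,-0.0178,0],"turn":-7.04,"jaw":0.03}]'

```text
time: 8.83
eef_pos: [488.5, -85.8, 120.9]
ee_rot: [[-0.977, 0.212, 0.002], [0.212, 0.977, 0.0], [-0.002, 0.001, -1.0]]
ft_force: [0.8, -0.4, 0.5]
grip_width: 29.9
```

Call:
arm_command --motion '[{"offset":[-0.0071,-0.0178,0],"turn":-7.04,"jaw":0.03},{"offset":[-0.0071,-0.0178,0],"turn":-7.04,"jaw":0.03},{"offset":[0,0,0],"turn":0,"jaw":0.03},{"offset":[0,0,0],"turn":0,"jaw":0.03}]'

```text
time: 9.17
eef_pos: [474.3, -121.4, 120.9]
ee_rot: [[-0.898, 0.439, 0.002], [0.439, 0.898, 0.0], [-0.001, 0.001, -1.0]]
ft_force: [1.3, 0.8, -0.6]
grip_width: 30.1
```

```bash
python3 -c "
from h import *
st(); print(rw(-153.3,-137.5))"
```

```text
t 9.17 tcp [ 474.3 -121.4  120.9] rack [-153.3 -138.4] ang 153.95 tilt [ 0.002  0.    -1.   ] F [ 1.3  0.8 -0.6] w 30.1 J [  9.   9. -31.   0. -50. -35.]
[ 474.19962536 -120.46246432]
```

Call:
arm_command --motion '[{"offset":[0,0,-0.0134],"turn":0,"jaw":0.03},{"offset":[0,0,-0.0134],"turn":0,"jaw":0.03},{"offset":[0,0,-0.0134],"turn":0,"jaw":0.03},{"offset":[0,0,-0.0134],"turn":0,"jaw":0.03},{"offset":[0,0,-0.0134],"turn":0,"jaw":0.03},{"offset":[0,0,-0.0134],"turn":0,"jaw":0.03},{"offset":[0,0,-0.0134],"turn":0,"jaw":0.03},{"offset":[0,0,-0.0132],"turn":0,"jaw":0.03},{"offset":[0,0,0],"turn":0,"jaw":0.03}]'

```text
time: 9.92
eef_pos: [473.3, -120.3, 11.6]
ee_rot: [[-0.9, 0.437, -0.003], [0.437, 0.9, -0.0], [0.002, -0.001, -1.0]]
ft_force: [-0.2, 0.5, 0.2]
grip_width: 29.7
```

Call:
arm_command --motion '[{"offset":[0.0013,0.0027,0],"turn":0,"jaw":0.03},{"offset":[0.0013,0.0027,0],"turn":0,"jaw":0.03},{"offset":[0.0013,0.0027,0],"turn":0,"jaw":0.03},{"offset":[0.0013,0.0027,0],"turn":0,"jaw":0.03},{"offset":[0.0013,0.0027,0],"turn":0,"jaw":0.03},{"offset":[0.0013,0.0027,0],"turn":0,"jaw":0.03},{"offset":[0.0013,0.0027,0],"turn":0,"jaw":0.03}]'

```text
time: 10.5
eef_pos: [483.2, -102.0, 13.9]
ee_rot: [[-0.899, 0.439, 0.0], [0.439, 0.899, -0.0], [-0.0, 0.0, -1.0]]
ft_force: [-1.6, -3.2, 1.6]
grip_width: 29.9
```

```bash
python3 -c "
from h import *
st(); p=arm.capture('scene'); q=arm.capture('wrist')
cv2.imwrite('pics/v5.png',np.hstack([cv2.resize(p['pixels'][80:280,240:440],(400,400),interpolation=cv2.INTER_CUBIC),cv2.resize(q['pixels'],(400,300)).copy() if 0 else cv2.copyMakeBorder(cv2.resize(q['pixels'],(400,300)),0,100,0,0,0)]))"
```

```text
t 10.50 tcp [ 483.2 -102.    13.9] rack [-143.1 -119.7] ang 153.96 tilt [ 0. -0. -1.] F [-1.6 -3.2  1.6] w 29.9 J [ 11.  18. -37.   0. -35. -37.]
```

View pics/v5.png

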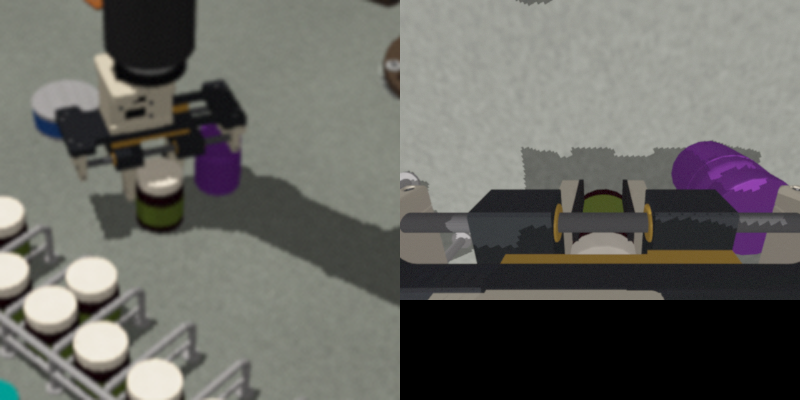

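The jar is upright and cradled between the two fingertips (scene crop at 160,195), and the purple jar is clear. I keep pushing diagonally to the mouth of gap 3.

Call:
arm_command --motion '[{"offset":[0.0022,0.0045,0],"turn":0,"jaw":0.03},{"offset":[0.0022,0.0045,0],"turn":0,"jaw":0.03},{"offset":[0.0022,0.0045,0],"turn":0,"jaw":0.03},{"offset":[0.0022,0.0045,0],"turn":0,"jaw":0.03},{"offset":[0.0022,0.0045,0],"turn":0,"jaw":0.03},{"offset":[0.0022,0.0045,0],"turn":0,"jaw":0.03},{"offset":[0.0022,0.0045,0],"turn":0,"jaw":0.03},{"offset":[0.0022,0.0045,0],"turn":0,"jaw":0.03},{"offset":[0.0022,0.0045,0],"turn":0,"jaw":0.03},{"offset":[0.0022,0.0045,0],"turn":0,"jaw":0.03}]'

```text
time: 11.43
eef_pos: [505.3, -56.7, 13.5]
ee_rot: [[-0.898, 0.439, -0.0], [0.439, 0.898, -0.0], [0.0, -0.0, -1.0]]
ft_force: [-0.5, -2.3, 1.3]
grip_width: 30.0
```

Call:
arm_command --motion '[{"offset":[0.0022,0.0045,0],"turn":0,"jaw":0.03},{"offset":[0.0022,0.0045,0],"turn":0,"jaw":0.03},{"offset":[0.0022,0.0045,0],"turn":0,"jaw":0.03},{"offset":[0.0022,0.0045,0],"turn":0,"jaw":0.03},{"offset":[0.0022,0.0045,0],"turn":0,"jaw":0.03},{"offset":[0.0022,0.0045,0],"turn":0,"jaw":0.03},{"offset":[0.0022,0.0045,0],"turn":0,"jaw":0.03},{"offset":[0.0022,0.0045,0],"turn":0,"jaw":0.03},{"offset":[0.0022,0.0045,0],"turn":0,"jaw":0.03},{"offset":[0.0022,0.0045,0],"turn":0,"jaw":0.03}]'

```text
time: 12.27
eef_pos: [527.3, -11.8, 13.6]
ee_rot: [[-0.898, 0.439, -0.0], [0.439, 0.898, -0.0], [0.0, -0.0, -1.0]]
ft_force: [-0.9, -1.4, 1.1]
grip_width: 30.1
```

```bash
python3 -c "
from h import *
from m import lids
st(); p=arm.capture('scene'); W=cloud(p); z=W[...,2]; m=(z>64)&(z<71)&(p['pixels'].min(2)>140)&(W[...,0]>420)&(W[...,0]<645)&(W[...,1]>-120)
print(m.sum(),np.nanmean(W[m],0))
lids(p)"
```

```text
t 12.27 tcp [527.3 -11.8  13.6] rack [-93.5 -32.4] ang 153.95 tilt [-0. -0. -1.] F [-0.9 -1.4  1.1] w 30.1 J [ 20.  21. -32.  -0. -37. -46.]
162 [604.   11.5  67.4]
224 mean [-823.7   22.5   68.6] circ -827.5086669921875 19.110620498657227 105.52212524414062 px [612.9  20.2] [123.4 135.8 143.4]
278 mean [52.4 32.8 68.3] circ 37.839935302734375 22.053802490234375 72.87258911132812 px [478.9 108.9] [31.2 38.8 48.6]
120 mean [402.  -71.2  68. ] circ 403.7762756347656 -74.8865737915039 25.0415096282959 px [351.3 147.6] [136.6  43.4 105.7]
703 mean [ 692.3 -134.5   67.5] circ 690.26904296875 -134.88064575195312 51.51005935668945 px [229.2 193.7] [207.4 220.  226.2]
366 mean [542.6  19.5  67.2] circ 537.6095581054688 17.055267333984375 29.925247192382812 px [334.6 196.6] [131.3 144.2 151.5]
399 mean [714.7 -65.3  67.3] circ 713.6907958984375 -68.51370239257812 27.1928768157959 px [241.  216.2] [207.4 220.  226.2]
843 mean [684.    1.3  67.1] circ 681.2518310546875 -0.5892605781555176 52.72208023071289 px [274.8 226.3] [207.5 219.9 226. ]
485 mean [705.8  70.7  67.1] circ 704.8668212890625 68.13004302978516 26.464128494262695 px [290.  251.8] [208.1 220.6 226.7]
525 mean [701.5 137.9  67.1] circ 699.2158203125 136.6810302734375 25.702129364013672 px [316.9 271.3] [210.5 222.8 228.8]
545 mean [819.9  56.9  67.8] circ 818.7462158203125 54.01955032348633 26.5263671875 px [235.3 280.7] [142.8 150.9   9.6]
558 mean [696.8 205.5  67.8] circ 694.8004150390625 204.06161499023438 25.487152099609375 px [345.9 291.8] [213.5 225.7 231.6]
```

Call:
arm_command --motion '[{"offset":[0.0022,0.0045,0],"turn":0,"jaw":0.03},{"offset":[0.0022,0.0045,0],"turn":0,"jaw":0.03},{"offset":[0.0022,0.0045,0],"turn":0,"jaw":0.03},{"offset":[0.0022,0.0045,0],"turn":0,"jaw":0.03},{"offset":[0.0022,0.0045,0],"turn":0,"jaw":0.03},{"offset":[0.0022,0.0045,0],"turn":0,"jaw":0.03},{"offset":[0.0022,0.0045,0],"turn":0,"jaw":0.03},{"offset":[0.0022,0.0045,0],"turn":0,"jaw":0.03},{"offset":[0.0022,0.0045,0],"turn":0,"jaw":0.03},{"offset":[0,0,0],"turn":0,"jaw":0.03}]'

```text
time: 13.15
eef_pos: [547.7, 29.3, 13.6]
ee_rot: [[-0.899, 0.438, 0.001], [0.438, 0.899, 0.0], [-0.001, 0.001, -1.0]]
ft_force: [0.1, 0.0, 0.4]
grip_width: 29.8
```

Call:
arm_command --motion '[{"offset":[-0.0044,-0.009,0],"turn":0,"jaw":0.03},{"offset":[-0.0044,-0.009,0],"turn":0,"jaw":0.03},{"offset":[-0.0044,-0.009,0],"turn":0,"jaw":0.03},{"offset":[0,0,0.0167],"turn":0,"jaw":0.03},{"offset":[0,0,0.0167],"turn":0,"jaw":0.03},{"offset":[0,0,0.0167],"turn":0,"jaw":0.03},{"offset":[0,0,0.0167],"turn":0,"jaw":0.03},{"offset":[0,0,0.0167],"turn":-6.7,"jaw":0.03},{"offset":[0,0,0.0167],"turn":-6.7,"jaw":0.03},{"offset":[0,0,0],"turn":-6.7,"jaw":0.03}]'

```text
time: 13.98
eef_pos: [535.0, 0.6, 117.2]
ee_rot: [[-0.689, 0.725, 0.005], [0.725, 0.689, 0.001], [-0.003, 0.004, -1.0]]
ft_force: [0.6, -0.0, 0.6]
grip_width: 30.1
```

Call:
arm_command --motion '[{"offset":[-0.0029,0.0089,0],"turn":-6.7,"jaw":0.03},{"offset":[-0.0029,0.0089,0],"turn":-6.7,"jaw":0.03},{"offset":[-0.0029,0.0089,0],"turn":-6.7,"jaw":0.03},{"offset":[-0.0029,0.0089,0],"turn":-6.7,"jaw":0.03},{"offset":[-0.0029,0.0089,0],"turn":-6.7,"jaw":0.03},{"offset":[-0.0029,0.0089,0],"turn":-6.7,"jaw":0.03},{"offset":[0,0,0],"turn":0,"jaw":0.03}]'

```text
time: 14.57
eef_pos: [515.5, 54.7, 113.8]
ee_rot: [[-0.057, 0.998, 0.0], [0.998, 0.057, 0.0], [0.0, 0.0, -1.0]]
ft_force: [0.1, 0.1, -0.2]
grip_width: 29.5
```

```bash
python3 -c "
from h import *
from m import lids
st(); p=arm.capture('scene')
cv2.imwrite('pics/v6.png',cv2.resize(p['pixels'][100:340,200:440],None,fx=2.5,fy=2.5,interpolation=cv2.INTER_CUBIC))
W=cloud(p); z=W[...,2]
m=(z>64)&(z<71)&(p['pixels'].min(2)>120)&(W[...,0]>480)&(W[...,0]<620)&(W[...,1]>25)&(W[...,1]<110)
P=W[m]; (a,b),r=cv2.minEnclosingCircle(P[:,:2].astype(np.float32)); print(m.sum(),P.mean(0),a,b,r,wr(a,b))
t=arm.capture('top'); lids(t)"
```

```text
t 14.57 tcp [515.5  54.7 113.8] rack [-101.1   34.7] ang 93.27 tilt [ 0.  0. -1.] F [ 0.1  0.1 -0.2] w 29.5 J [  28.   12.  -28.   -0.  -50. -114.]
364 [563.6  59.6  67.3] 562.0032348632812 59.253700256347656 26.47077751159668 [-54.4  36.3]
350 mean [818.4  53.7  66.8] circ 818.7236938476562 53.82341384887695 24.73759651184082 px [338.9 156.5] [149.2 155.   69.1]
367 mean [ 716.3 -135.3   67. ] circ 716.86767578125 -135.9624786376953 24.831968307495117 px [421.5 200.7] [214.7 223.7 226.1]
355 mean [707.9  -0.1  66.9] circ 708.1134033203125 -0.4398761987686157 24.6425724029541 px [361.7 203.2] [214.1 223.2 226.4]
372 mean [712.1 -68.   66.9] circ 712.9091796875 -68.48664855957031 25.201126098632812 px [391.7 202. ] [214.3 223.4 226.1]
351 mean [704.7  67.3  66.9] circ 704.6080322265625 67.04383850097656 25.47443199157715 px [332.  204.1] [212.2 221.5 225.1]
362 mean [695.5 202.3  66.4] circ 695.2711181640625 202.46804809570312 25.424274444580078 px [272.6 206.9] [206.8 216.3 220.2]
361 mean [699.1 134.6  66.7] circ 699.8058471679688 135.2729034423828 24.987167358398438 px [302.3 205.9] [209.6 219.1 222.9]
383 mean [ 662.  -138.8   67.1] circ 662.5725708007812 -139.28240966796875 24.91827392578125 px [423.4 224.1] [214.8 223.8 225.6]
138 mean [663.8 -13.2  66.9] circ 660.0011596679688 -9.22495174407959 23.30507469177246 px [367.3 222.3] [207.7 217.3 220. ]
427 mean [403.6 -75.3  66.7] circ 403.38946533203125 -75.6577377319336 24.908016204833984 px [395.2 341. ] [147.5  76.9 123.5]
```

View pics/v6.png

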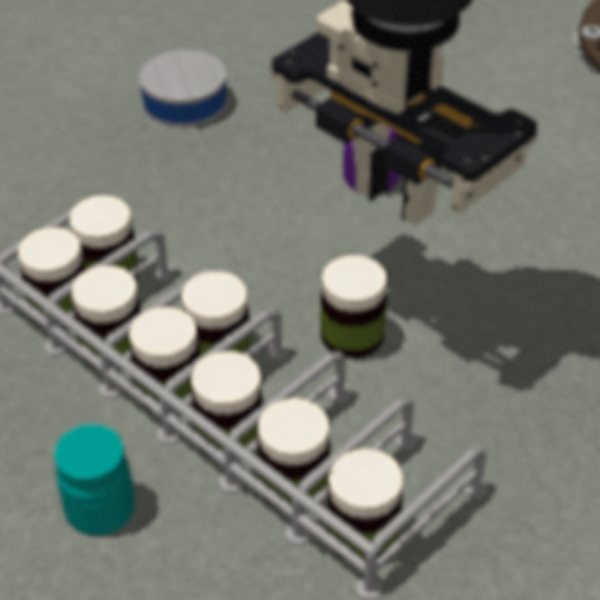

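The jar is upright at the mouth of gap 3 (354,310 in the crop), lined up with back3, and the neighbours are unmoved. Lowering behind it and pushing straight in.

Call:
arm_command --motion '[{"offset":[0,0,-0.0125],"turn":0,"jaw":0.03},{"offset":[0,0,-0.0125],"turn":0,"jaw":0.03},{"offset":[0,0,-0.0125],"turn":0,"jaw":0.03},{"offset":[0,0,-0.0125],"turn":0,"jaw":0.03},{"offset":[0,0,-0.0125],"turn":0,"jaw":0.03},{"offset":[0,0,-0.0125],"turn":0,"jaw":0.03},{"offset":[0,0,-0.0125],"turn":0,"jaw":0.03},{"offset":[0,0,-0.0125],"turn":0,"jaw":0.03},{"offset":[0,0,0],"turn":0,"jaw":0.03}]'

```text
time: 15.42
eef_pos: [514.8, 53.2, 11.7]
ee_rot: [[-0.066, 0.998, -0.003], [0.998, 0.066, -0.001], [-0.001, -0.004, -1.0]]
ft_force: [0.4, -0.7, 0.5]
grip_width: 30.4
```

Call:
arm_command --motion '[{"offset":[0.004,0.0003,0],"turn":0,"jaw":0.03},{"offset":[0.004,0.0003,0],"turn":0,"jaw":0.03},{"offset":[0.004,0.0003,0],"turn":0,"jaw":0.03},{"offset":[0.004,0.0003,0],"turn":0,"jaw":0.03},{"offset":[0.004,0.0003,0],"turn":0,"jaw":0.03},{"offset":[0.004,0.0003,0],"turn":0,"jaw":0.03},{"offset":[0.004,0.0003,0],"turn":0,"jaw":0.03},{"offset":[0.004,0.0003,0],"turn":0,"jaw":0.03},{"offset":[0.004,0.0002,0],"turn":0,"jaw":0.03},{"offset":[0.004,0.0002,0],"turn":0,"jaw":0.03}]'

```text
time: 16.25
eef_pos: [556.6, 57.5, 13.8]
ee_rot: [[-0.064, 0.998, -0.0], [0.998, 0.064, -0.0], [-0.0, -0.0, -1.0]]
ft_force: [-2.2, 0.1, 1.9]
grip_width: 30.0
```

```bash
cat > j.py <<'E'
from h import *
import sys
st(); p=arm.capture('scene')
W=cloud(p); z=W[...,2]; r=(W[...,:2]@RR)-O
m=(z>64)&(z<71)&(p['pixels'].min(2)>110)&(r[...,0]>-75)&(r[...,0]<62)&(r[...,1]>4)&(r[...,1]<66)
P=r[m]; (a,b),q=cv2.minEnclosingCircle(P.astype(np.float32)); print("jar",m.sum(),P.mean(0),"circ",a,b,q)
m=(z>64)&(z<71)&(p['pixels'].min(2)>110)&(r[...,0]>62)&(r[...,0]<120)&(r[...,1]>4)&(r[...,1]<66)
P=r[m]; (a,b),q=cv2.minEnclosingCircle(P.astype(np.float32)); print("b3",m.sum(),P.mean(0),"circ",a,b,q)
if len(sys.argv)>1: cv2.imwrite(sys.argv[1],cv2.resize(p['pixels'][130:330,200:420],None,fx=3,fy=3,interpolation=cv2.INTER_CUBIC))
E
python3 j.py
```

```text
t 16.25 tcp [556.6  57.5  13.8] rack [-59.9  35. ] ang 93.66 tilt [-0. -0. -1.] F [-2.2  0.1  1.9] w 30.0 J [  26.   23.  -28.   -0.  -39. -112.]
jar 302 [-22.19452415  35.14477097] circ -27.671550750732422 36.74457550048828 26.145061492919922
b3 458 [89.28141459 37.86354703] circ 89.13761138916016 35.90581130981445 26.257034301757812
```

Call:
arm_command --motion '[{"offset":[0.0043,0.0003,0],"turn":0,"jaw":0.03},{"offset":[0.0043,0.0003,0],"turn":0,"jaw":0.03},{"offset":[0.0043,0.0003,0],"turn":0,"jaw":0.03},{"offset":[0.0043,0.0003,0],"turn":0,"jaw":0.03}]'

```text
time: 16.63
eef_pos: [574.0, 58.8, 13.7]
ee_rot: [[-0.064, 0.998, 0.0], [0.998, 0.064, 0.0], [0.0, 0.0, -1.0]]
ft_force: [-0.5, -0.6, 0.0]
grip_width: 30.4
```

Call:
arm_command --motion '[{"offset":[0.0043,0.0003,0],"turn":0,"jaw":0.03},{"offset":[0.0043,0.0002,0],"turn":0,"jaw":0.03},{"offset":[0.0043,0.0002,0],"turn":0,"jaw":0.03},{"offset":[0.0043,0.0002,0],"turn":0,"jaw":0.03}]'

```text
time: 16.97
eef_pos: [591.1, 59.6, 13.7]
ee_rot: [[-0.064, 0.998, -0.0], [0.998, 0.064, 0.0], [0.0, -0.0, -1.0]]
ft_force: [-0.9, -0.3, 0.9]
grip_width: 30.4
```

```bash
python3 j.py pics/v7.png
```

```text
t 16.97 tcp [591.1  59.6  13.7] rack [-25.3  34.9] ang 93.66 tilt [-0.  0. -1.] F [-0.9 -0.3  0.9] w 30.4 J [  25.   25.  -24.   -0.  -41. -111.]
jar 310 [12.6134699  34.74221446] circ 7.757648468017578 35.48704528808594 25.671234130859375
b3 453 [89.20724051 37.87951256] circ 87.49342346191406 37.629150390625 26.11651611328125
```

View pics/v7.png

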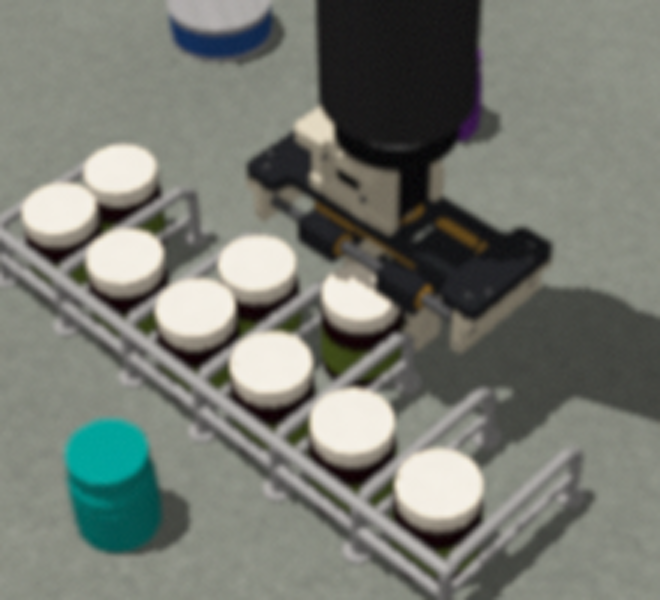

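The jar's front is in gap 3 (360,310 in the crop), upright. I back off, shut the fingers so they fit between the posts, and push it home.

Call:
arm_command --motion '[{"offset":[-0.006,-0.0004,0],"turn":0,"jaw":0.03},{"offset":[-0.007,-0.0004,0],"turn":0,"jaw":0.03},{"offset":[-0.007,-0.0005,0],"turn":0,"jaw":0.02},{"offset":[0,0,0],"turn":0,"jaw":0},{"offset":[0,0,0],"turn":0,"jaw":0},{"offset":[0,0,0],"turn":0,"jaw":0},{"offset":[0,0,0],"turn":0,"jaw":0},{"offset":[0,0,0],"turn":0,"jaw":0},{"offset":[0,0,0],"turn":0,"jaw":0}]'

```text
time: 17.77
eef_pos: [570.9, 58.3, 13.7]
ee_rot: [[-0.064, 0.998, 0.0], [0.998, 0.064, 0.0], [0.0, 0.0, -1.0]]
ft_force: [-0.2, -1.1, -0.8]
grip_width: 0.5
```

Call:
arm_command --motion '[{"offset":[0.004,0.0003,0],"turn":0,"jaw":0},{"offset":[0.004,0.0003,0],"turn":0,"jaw":0},{"offset":[0.004,0.0003,0],"turn":0,"jaw":0},{"offset":[0.004,0.0003,0],"turn":0,"jaw":0},{"offset":[0.004,0.0002,0],"turn":0,"jaw":0},{"offset":[0.004,0.0002,0],"turn":0,"jaw":0},{"offset":[0.004,0.0003,0],"turn":0,"jaw":0}]'

```text
time: 18.35
eef_pos: [598.8, 60.1, 13.6]
ee_rot: [[-0.064, 0.998, -0.001], [0.998, 0.064, -0.0], [-0.0, -0.001, -1.0]]
ft_force: [-0.6, 0.5, 0.8]
grip_width: 0.4
```

```bash
python3 j.py
```

```text
t 18.35 tcp [598.8  60.1  13.6] rack [-17.6  34.9] ang 93.65 tilt [-0.001 -0.    -1.   ] F [-0.6  0.5  0.8] w 0.4 J [  24.   26.  -23.   -0.  -41. -111.]
jar 318 [26.56156908 37.2676854 ] circ 23.598373413085938 35.71617889404297 26.16222381591797
b3 455 [89.19434999 38.06181454] circ 87.40580749511719 37.49193572998047 26.74875259399414
```

Call:
arm_command --motion '[{"offset":[0.002,0.0001,0],"turn":0,"jaw":0},{"offset":[0.002,0.0001,0],"turn":0,"jaw":0},{"offset":[0.002,0.0001,0],"turn":0,"jaw":0},{"offset":[0.002,0.0002,0],"turn":0,"jaw":0},{"offset":[0.002,0.0001,0],"turn":0,"jaw":0}]'

```text
time: 18.82
eef_pos: [608.9, 60.8, 13.7]
ee_rot: [[-0.064, 0.998, -0.0], [0.998, 0.064, -0.0], [-0.0, -0.0, -1.0]]
ft_force: [-0.7, -0.6, -0.2]
grip_width: 0.4
```

Call:
arm_command --motion '[{"offset":[0.001,0.0001,0],"turn":0,"jaw":0},{"offset":[0.001,0,0],"turn":0,"jaw":0},{"offset":[0,0,0],"turn":0,"jaw":0}]'

```text
time: 19.07
eef_pos: [610.9, 60.9, 13.7]
ee_rot: [[-0.064, 0.998, 0.0], [0.998, 0.064, 0.0], [0.0, 0.0, -1.0]]
ft_force: [-0.5, -1.2, 0.6]
grip_width: 0.4
```

Call:
arm_command --motion '[{"offset":[0.001,0.0001,0],"turn":0,"jaw":0},{"offset":[0,0,0],"turn":0,"jaw":0}]'

```text
time: 19.23
eef_pos: [611.8, 61.1, 13.8]
ee_rot: [[-0.064, 0.998, 0.0], [0.998, 0.064, 0.0], [0.0, 0.0, -1.0]]
ft_force: [-1.1, 0.1, -0.3]
grip_width: 0.6
```

Call:
arm_command --motion '[{"offset":[0.001,0.0001,0],"turn":0,"jaw":0},{"offset":[0,0,0],"turn":0,"jaw":0}]'

```text
time: 19.4
eef_pos: [612.8, 61.1, 13.8]
ee_rot: [[-0.064, 0.998, 0.0], [0.998, 0.064, 0.0], [0.0, 0.0, -1.0]]
ft_force: [-0.7, -0.3, -0.9]
grip_width: 0.3
```

```bash
python3 j.py
```

```text
t 19.40 tcp [612.8  61.1  13.8] rack [-3.6 35. ] ang 93.66 tilt [ 0.  0. -1.] F [-0.7 -0.3 -0.9] w 0.3 J [  24.   27.  -21.    0.  -42. -110.]
jar 318 [40.87538456 37.36241056] circ 35.30536651611328 36.42015838623047 25.295984268188477
b3 451 [89.26368028 37.87912306] circ 88.88949584960938 36.99473190307617 25.790422439575195
```

Call:
arm_command --motion '[{"offset":[0.001,0.0001,0],"turn":0,"jaw":0},{"offset":[0,0,0],"turn":0,"jaw":0}]'

```text
time: 19.62
eef_pos: [613.8, 61.2, 13.8]
ee_rot: [[-0.064, 0.998, -0.0], [0.998, 0.064, -0.0], [-0.0, -0.0, -1.0]]
ft_force: [-0.9, 0.5, -0.4]
grip_width: 0.6
```

Call:
arm_command --motion '[{"offset":[0.001,0.0001,0],"turn":0,"jaw":0},{"offset":[0,0,0],"turn":0,"jaw":0}]'

```text
time: 19.78
eef_pos: [614.4, 61.2, 13.7]
ee_rot: [[-0.064, 0.998, -0.001], [0.998, 0.064, -0.0], [-0.0, -0.001, -1.0]]
ft_force: [-2.5, -0.1, 1.8]
grip_width: 0.3
```

```bash
python3 j.py
```

```text
t 19.78 tcp [614.4  61.2  13.7] rack [-2. 35.] ang 93.65 tilt [-0.001 -0.    -1.   ] F [-2.5 -0.1  1.8] w 0.3 J [  24.   27.  -20.   -0.  -42. -110.]
jar 312 [42.40181866 37.64401164] circ 38.731224060058594 36.90980529785156 25.076688766479492
b3 448 [89.58085756 37.83316431] circ 88.15222930908203 36.90220260620117 26.178409576416016
```

Call:
arm_command --motion '[{"offset":[0.001,0.0001,0],"turn":0,"jaw":0},{"offset":[0,0,0],"turn":0,"jaw":0}]'

```text
time: 20.0
eef_pos: [615.7, 61.4, 13.7]
ee_rot: [[-0.064, 0.998, -0.0], [0.998, 0.064, -0.0], [-0.0, -0.0, -1.0]]
ft_force: [-2.3, -0.4, 1.1]
grip_width: 0.5
```

Call:
arm_command --motion '[{"offset":[0.001,0,0],"turn":0,"jaw":0},{"offset":[0,0,0],"turn":0,"jaw":0}]'

```text
time: 20.17
eef_pos: [615.9, 61.2, 13.7]
ee_rot: [[-0.064, 0.998, -0.002], [0.998, 0.064, -0.0], [-0.0, -0.002, -1.0]]
ft_force: [-4.9, -0.0, 3.6]
grip_width: 0.2
```

```bash
python3 j.py
```

```text
t 20.17 tcp [615.9  61.2  13.7] rack [-0.5 34.9] ang 93.64 tilt [-0.002 -0.    -1.   ] F [-4.9 -0.   3.6] w 0.2 J [  24.   27.  -20.   -0.  -43. -110.]
jar 318 [43.7148752 37.3825686] circ 38.0515251159668 36.556190490722656 25.533048629760742
b3 460 [90.93819307 37.79790981] circ 88.71595764160156 38.892635345458984 27.20584487915039
```

Contact made: the force has risen to about 5 N and back3 is seated on the rail. I retreat straight back, then up.

Call:
arm_command --motion '[{"offset":[-0.004,-0.0003,0],"turn":0,"jaw":0},{"offset":[-0.01,-0.0006,0],"turn":0,"jaw":0},{"offset":[-0.015,-0.001,0],"turn":0,"jaw":0},{"offset":[-0.015,-0.001,0],"turn":0,"jaw":0},{"offset":[-0.015,-0.001,0.01],"turn":0,"jaw":0},{"offset":[-0.01,0,0.02],"turn":0,"jaw":0},{"offset":[0,0,0.03],"turn":0,"jaw":0},{"offset":[0,0,0.03],"turn":0,"jaw":0},{"offset":[0,0,0.03],"turn":0,"jaw":0},{"offset":[0,0,0.03],"turn":0,"jaw":0}]'

```text
time: 21.05
eef_pos: [547.4, 57.6, 165.6]
ee_rot: [[-0.064, 0.998, 0.002], [0.998, 0.064, 0.001], [0.001, 0.002, -1.0]]
ft_force: [1.7, 0.4, -1.2]
grip_width: 0.5
```

Call:
arm_command --motion '[{"offset":[-0.03,0,0.03],"turn":0,"jaw":0},{"offset":[-0.03,0,0.03],"turn":0,"jaw":0},{"offset":[-0.03,0,0],"turn":0,"jaw":0},{"offset":[0,0,0],"turn":0,"jaw":0},{"offset":[0,0,0],"turn":0,"jaw":0}]'

```text
time: 21.47
eef_pos: [457.9, 57.7, 224.0]
ee_rot: [[-0.065, 0.998, 0.004], [0.998, 0.065, 0.002], [0.002, 0.004, -1.0]]
ft_force: [0.3, 0.4, 0.5]
grip_width: 0.1
```

```bash
python3 j.py pics/v8.png; python3 - <<'E'
from h import *
from m import lids
t=arm.capture('top'); lids(t); lids(arm.capture('scene'))
W=cloud(t)
for l in("tin","tape","knife"): print(l,[(round(q["score"],2),np.nanmean(W[q["region"]],0)) for q in arm.silhouettes(t,l)][:1])
W0=np.load("top.npy"); E=0
E
```

```text
t 21.47 tcp [457.9  57.7 224. ] rack [-158.3   41.4] ang 93.72 tilt [ 0.004  0.002 -1.   ] F [0.3 0.4 0.5] w 0.1 J [  32.   -0.  -25.   -0.  -64. -118.]
jar 418 [38.58796696 37.45171536] circ 37.931148529052734 35.89891815185547 26.311737060546875
b3 451 [91.24809984 37.77878809] circ 88.96119689941406 36.923831939697266 26.5623722076416
337 mean [818.5  53.6  66.7] circ 819.3947143554688 53.55974578857422 25.11728286743164 px [339.  156.5] [148.1 153.8  68.3]
368 mean [ 716.4 -135.6   67.1] circ 716.886962890625 -135.64730834960938 24.905315399169922 px [421.7 200.6] [213.5 222.6 225. ]
370 mean [707.6  -0.1  66.9] circ 707.67529296875 -0.1654810607433319 24.83491325378418 px [361.7 203.3] [210.8 220.1 223.4]
371 mean [712.1 -67.9  67. ] circ 712.4840698242188 -68.20540618896484 24.790449142456055 px [391.7 201.9] [212.4 221.7 224.4]
362 mean [705.2  67.   66.7] circ 706.0228881835938 67.14537048339844 24.97052001953125 px [332.1 203.9] [210.3 219.7 223.4]
361 mean [695.4 202.1  66.7] circ 696.3825073242188 202.5382537841797 25.54963493347168 px [272.7 206.9] [205.  214.7 218.5]
368
[... 1437 characters left out ...]
79962158 51.837825775146484 px [274.6 226.4] [197.8 212.9 219.5]
918 mean [683.1  69.3  67. ] circ 680.1022338867188 65.2129898071289 51.41276168823242 px [298.7 245.3] [198.9 213.9 220.5]
521 mean [701.7 138.2  67.1] circ 700.5286254882812 136.39175415039062 25.89036750793457 px [316.9 271.4] [199.7 214.8 221.3]
540 mean [819.9  56.5  67.9] circ 819.8916015625 54.159706115722656 26.053075790405273 px [235.2 280.6] [135.3 143.1   9.2]
569 mean [696.8 205.9  67.9] circ 695.6915283203125 203.67266845703125 25.638240814208984 px [346.1 291.9] [202.4 217.5 224. ]
tin [(0.83, array([ 454.2, -282.3,   32.3]))]
tape [(0.52, array([474.7, 306.2,  35. ]))]
knife [(0.71, array([649. ,  -2.9,  60. ]))]
```

View pics/v8.png

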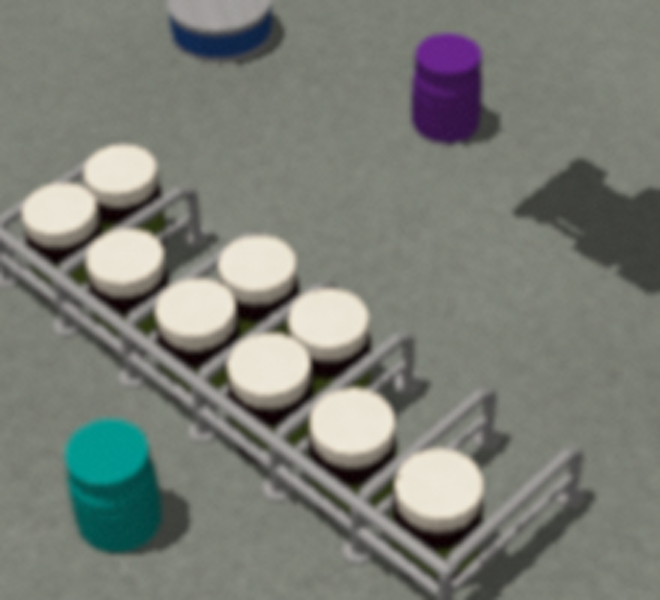

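The last crop shows the jar upright in the third gap (328,325), touching back3 (268,370). The top camera puts their centres about 52–52.5 mm apart, which is contact for 53 mm jars. Handing in.

```bash
python3 -c "
from station import arm
print(arm.close_job())"
```

```text
the job is handed in; nothing more can be done
None
```

I ran the shut fingertips along the front of the rack from its left-hand end, touching dividers 1, 2 and 3 in turn. Then I pushed the white-lidded jar, without gripping it, diagonally to the mouth of the third gap and straight in until it stopped. I handed the job in at about 22 s, with the arm raised and clear.

**Touches:** the wrist force showed each contact, peaking at about 16 N on divider 1, and about 8 N on dividers 2 and 3.

**The jar:** it stands upright in gap 3, lid at about 67 mm, with its centre 52–52.5 mm from back3's in the top camera. That counts as contact for 53 mm jars, given the roughly 2 mm calibration. The final push levelled off at about 5 N. back3 moved back about 1.5 mm in that last push, closing its slack to the back rail.

**Everything else:** the other jars, including the purple and turquoise ones, measured within about 1 mm of where they started. The tin and tape were checked less closely, only by a differently computed position, and showed no sign of moving. The knife check failed: in the last top picture the network reported part of the rack instead. The arm went nowhere near the knife, which was unmoved in the picture taken at divider 3.

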